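Set the preload collar on a spindle stand

TASK

Loosen the orange wing screw of the dark collar on the blue spindle stand, slide the loose collar along the shaft against the sprung sleeve until it presses the sleeve with about 10 N, then tighten the wing screw there and let go, so that the collar keeps the sleeve pressed. Do not drive the sleeve hard against the end of its travel, and leave the other things on the bench where they are.

Things in the scene. Friction and masses are not known exactly. Their poses are not given: they have to be found in the camera images.
- stand: Blue base plate 86 x 250 x 14 mm, fixed to the bench, with a fixed level steel shaft 16 mm in diameter along the stand's y axis, 48 mm above the bench. Origin: centre of the plate's underside; z up. A grey tail support 66 mm high stands at y = -0.106, the head block at the +y end. Position and yaw vary.
- head_block: Grey block 58 x 36 mm, 72 mm high, fixed on the stand, axes as the stand's. Origin: on the shaft axis, in its face towards the collar (-y). Out of it stand a fixed brass ring nut (40 mm wide), then a steel sleeve (29 mm wide, red band), pushed towards the collar by a spring. The sleeve's end stands 19 to 41 mm out of the face: it varies and is not measured, so feel for it or look.
- collar: Dark steel collar on the shaft, 40 mm in diameter, 22 mm wide, its top 68 mm above the bench, with a screw boss to 74 mm. Origin: on the shaft axis, at its middle; axes as the stand's. Clamped (against some 25 N) while the screw is tight; loose, it slides along the stand's y with about 1.5 N of friction, does not turn and stays where left.
- collar_front (a point): Centre of the collar's +y end face, 11 mm from its origin, on the shaft axis: this face meets the sleeve's end. From first touch the sleeve's spring resists with 2.5 N per mm; after 8.5 mm (21 N) the sleeve meets a hard stop. So about 10 N means pressing it in by about 4 mm.
- screw (a joint): Turn of the orange wing screw, rad: 0 is tight, plus is anticlockwise from above (loosening). The collar is clamped fully near 0 (tight means below 0.15), less so up to 0.5, and free above 0.5. Stops at 1.5 and -0.05. It stays where left; turning it takes about 0.2 N m, up to about 0.35 N m for the last of the tightening. It does not rise.
- screw_grip (a point): Middle of the screw's upright orange wing, on its vertical turning axis over the collar's origin, 97 mm above the bench. The wing is 9 mm thick (point's x), 32 mm long (point's y), from 15 mm below to 11 mm above this point; a steel flange 17 mm wide lies under it. At screw = 0 its length lies along the stand's y; it turns with the screw. Pushing it sideways slides the loose collar.
- spanner0: Bystander: steel combination spanner, 27 x 174 x 8 mm, lying at the bench's front edge. Origin: centre of its underside.
- cam_cap0: Bystander: brown metal bearing cap, 17 x 60 x 20 mm. Origin: centre of its underside.
- spark_plug0: Bystander: spark plug lying down, 24 x 70 x 20 mm. Origin: centre of its underside.
- valve_spring0: Bystander: black coil spring standing upright, 29 mm in diameter and 46 mm high. Origin: centre of its underside.
- feeler_gauge: Bystander: shut feeler gauge lying flat, 14 x 92 x 10 mm. Origin: centre of its underside.

How it is judged (in metres and radians):
On the way, in this order (a step that is already met when the one before it is completed fails the run):
1. the wing screw is loosened (value of joint screw above 0.5 rad), for 0.2 s.
2. with the screw loose, the collar presses the sleeve (value of joint screw above 0.5 rad and contact force between collar and head_block above 4 N), for 0.2 s.
3. the screw is tight again with the collar pressing the sleeve with 5 to 16 N (value of joint screw below 0.15 rad and contact force between collar and head_block between 5 and 16 N), for 0.2 s.
At the end, for the whole second after the job is handed in: The screw is tight (below 0.15 rad), the clamped collar stands still (under 5 mm/s) and presses the sleeve with 5 to 16 N (all of step 3 and linear speed of collar below 0.005 m/s); the robot touches nothing.
It fails at once if the sleeve is driven hard against the end of its travel (over 25 N between collar and sleeve) (contact force between collar and head_block above 25 N).
It fails at once if a bystander is moved by more than 30 mm (distance of any of spanner0, cam_cap0, spark_plug0, valve_spring0, feeler_gauge from where it was at the start of the episode above 0.03 m).
It also fails if it takes over 45 s, if anything falls off the work surface, if the arm or the gripper's body presses on something with over 40 N, if the wrist force passes 120 N, or if a joint passes its speed limit or range.

ROBOT

A 6-joint arm with a two-finger parallel gripper is mounted at the origin on a cart in front of the work surface, level with it; the furniture and walls round the work are solid. World frame = base frame: x ahead of the robot, y to its left, z up, the work surface at z = 0. Lengths are in mm, angles in rad, forces in N, time in s.
With the tool pointing down it reaches from about 300 to 750 mm from the base axis. Payload 8.5 kg.
Tool frame: the origin (TCP) lies midway between the tips of the shut fingers; the grasp point (between the pads) lies 19 mm behind it; z points along the fingers, y is the line along which they close (so a half turn about z gives the same grasp; the last joint's range is limited). The gripper opens to 85 mm and grips with 20 to 120 N. Pads are 22 mm wide; open, the fingers measure 114 mm over their backs; the gripper's body (76 mm by 85 mm) begins 54 mm behind the grasp point. The pads swing forward as they close: fully open they stand 13 mm farther back than shut.
Start: joints at [-1.346, 0.381, 1.297, -0, 1.464, -0.215], TCP at [234.159, -497.644, 231.322] pointing down, gripper open.
Joint ranges: [-3.11, 3.11], [-0.89, 2.33], [0.22, 2.48], [-1.42, 4.56], [0.17, 2.85], [-2.88, 2.88]. Speed limits (rad/s): [2.39, 2.39, 3.14, 3.14, 3.14, 3.14].

INTERFACE

Orientations are given as a unit quaternion [x, y, z, w].
In Python, from station import monitor, cams, finish_job gives the robot as it stands. The module is installed in compiled form; this text tells all that it offers.
- The arm moves only by the tool drive_tool, never from a script. Its argument "targets" is a list of rows, each a list of 2 entries, a list of its own where there are three numbers: the shift along the tool's x, y, z in units of 30 mm (1.0 is 30 mm), then the turn about the tool's z in units of 5 degrees (1.0 is 5 degrees). In form: [[[dx, dy, dz], roll], ...]. A call has 1 to 5 rows; each row is the pose to reach, as a shift and turn from the pose commanded when the call began, along the tool's axes at that moment; what a row does not reach only later rows make up. A row lasts 1/12 s, in which the tool goes at most 41.7 mm and 7.16 degrees, less where a joint would pass 70% of its speed; a pose out of reach is approached as far as the arm can. A call with a gripper value outside its range is refused whole. "hand" is the finger opening in mm, from 0 to 85.4, set as the call begins (left out, the last holds). The fingers move at their own pace and stop on an object; "squeeze" is the grip in N (left out, the last holds). Time passes only in rows, so rows that repeat a pose let the fingers close. It gives the time, the measured TCP pose, the force, the opening and the grip force at its end, in the units of the state.
- monitor.observe(): the state, without advancing time (a new reading comes with each control period).
- cams.snapshot(name): name is "side" or "top"; returns a dict with "pixels" (420x560x3 uint8, blue, green, red), "vertical_fov" (degrees; the focal length in pixels is half the picture's height over the tangent of half this angle, whatever the lens; pixels are square), "cx", "cy" (the principal point, pixels), "k1" (the pictures are not rectified: a ray, as slopes to the right and down, at radius r is drawn at 1 + k1 r^2 times it, then the intrinsics apply), "R" (3x3) and "t" (3): a world point X has camera coordinates R X + t. Camera axes: x right, y down, z forward; pixel columns grow to the right and rows downward; lengths in mm; the calibration is good to about 2 mm. A picture is of the moment at which its call begins. There is no depth.
- finish_job(): hands the job in; it is judged then, once.
The state is a dict: "time_s": time; "joint_positions": joint angles; "dq": joint speeds; "effort": joint torques, N m; "eef_pos": TCP position; "eef_rot": TCP orientation; "wrist_force": force on the tool from outside, world axes, zero at the start; "torque": the same for the moment, N m; "opening": opening from 0.0 (shut) to 1.0 (fully open); "gripper_force": force on a finger pad.
Only numpy, scipy, OpenCV 4.12 (cv2) and the standard library are available. Lean on these libraries where they do the work, as an engineer would, in place of code of your own. Each camera call takes 0.05 s, during which the arm holds its last target. There are 200 camera calls.

## Working session

There is one attempt and no reset: what is moved stays moved. The work goes in short steps, Python scripts to look and compute and a tool call to move; the robot and the scene stay as the last step left them, time stands still between calls to the robot, and variables do not carry over. Pictures are saved under pics/ and viewed, at most 10 in all, crops included, and the job is handed in when it is done.

Besides the shell and the picture viewer there is one more tool, called as name(argument=value, ...) on one line, values as JSON. drive_tool: Moves the arm, as the interface text tells. Its arguments: {"type":"object","properties":{"targets":{"type":"array"},"hand":{"type":"number"},"squeeze":{"type":"number"}},"required":["targets"]}

```bash
mkdir -p pics
cat > h.py <<'E'
import numpy as np, cv2
from station import monitor, cams, finish_job
def snap(n):
    s=cams.snapshot(n); return s
def ray(s,u,v):
    f=210/np.tan(np.radians(s["vertical_fov"])/2)
    K=np.array([[f,0,s["cx"]],[0,f,s["cy"]],[0,0,1]])
    p=cv2.undistortPoints(np.array([[[u,v]]],float),K,np.array([s["k1"],0,0,0,0]))[0,0]
    R=np.array(s["R"]);t=np.array(s["t"])
    return -R.T@t, R.T@np.array([p[0],p[1],1])
def onz(s,u,v,z):
    c,d=ray(s,u,v); return c+d*(z-c[2])/d[2]
def orange(s):
    h=cv2.cvtColor(s["pixels"],cv2.COLOR_BGR2HSV)
    return cv2.inRange(h,(5,150,120),(20,255,255))
E
python3 - <<'E'
from h import *
for n in("top","side"):
    s=snap(n); cv2.imwrite(f"pics/{n}0.png",s["pixels"])
    m=orange(s); k,l,st,c=cv2.connectedComponentsWithStats(m)
    print(n,s["vertical_fov"],s["k1"],(-np.array(s["R"]).T@s["t"]).round())
    for i in range(1,k):
        if st[i,4]>15: print(st[i],c[i],onz(s,*c[i],97).round(1))
o=monitor.observe();print(o["eef_pos"],o["eef_rot"],o["opening"],o["wrist_force"])
E
```

```text
top 56.32844538211103 -0.026009095369959382 [447. 230. 920.]
[408   0  11   4  34] [412.70588235   1.20588235] [1007.3  -75.2   97. ]
[259 213  15   8  55] [265.94545455 216.49090909] [513.6 248.9  97. ]
side 44.950069169649794 0.038913059464372526 [ 495. 1004.  698.]
[ 47 147  28   4  40] [ 61.4   148.025] [1021.3   14.9   97. ]
[280 210   7  14  85] [283.29411765 216.24705882] [513.3 260.2  97. ]
[287 276  17   7  47] [294.68085106 278.06382979] [492.1 420.5  97. ]
[ 234.10283666 -497.40541231  230.77080964] [ 9.75920211e-01  2.18126790e-01  5.99377644e-06 -6.67724340e-04] 1.0004446367961204 [ 0.51161925 -0.91803501  0.16548041]
```

View pics/top0.png

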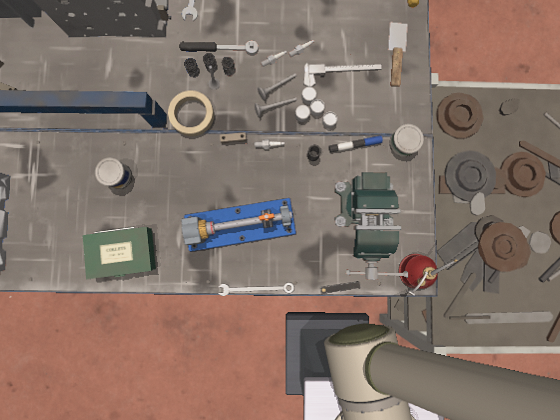

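View pics/side0.png

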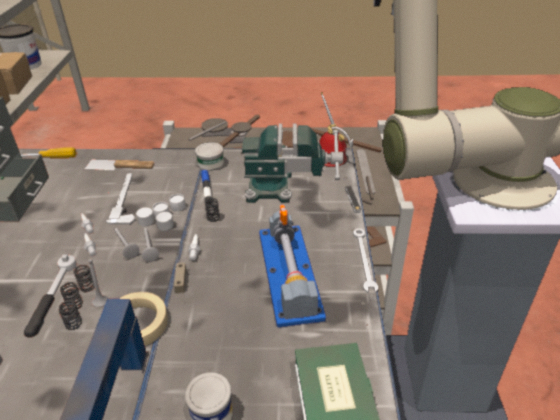

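Top view: stand at about (240,224), head block at left (192,230), wing near (266,216), tail at right (287,215). Side view: wing at (283,216), head nearest the camera at (298,293). The vise and the red oil can are in the transit area, so I'll fly high.

```bash
cat >> h.py <<'E'
def tri(s1,p1,s2,p2):
    a,d=ray(s1,*p1);b,e=ray(s2,*p2)
    x=np.linalg.lstsq(np.c_[d,-e],b-a,rcond=None)[0]
    P,Q=a+x[0]*d,b+x[1]*e
    return (P+Q)/2,np.linalg.norm(P-Q)
E
python3 - <<'E'
from h import *
t=snap("top");s=snap("side")
print("wing",tri(t,(265.9,216.5),s,(283.3,216.2)))
h=cv2.cvtColor(t["pixels"],cv2.COLOR_BGR2HSV)
m=cv2.inRange(h,(105,150,60),(125,255,255)); m[:185]=0;m[260:]=0;m[:,:170]=0;m[:,310:]=0
p=np.argwhere(m)[:,::-1]
q=np.array([onz(t,*x,14)[:2] for x in p],np.float32)
r=cv2.minAreaRect(q);print("plate",r,[b.round(1).tolist() for b in cv2.boxPoints(r)])
a=cv2.resize(t["pixels"][190:255,175:305],None,fx=6,fy=6,interpolation=cv2.INTER_CUBIC)
b=cv2.resize(s["pixels"][195:325,255:330],None,fx=4.5,fy=4.5,interpolation=cv2.INTER_CUBIC)
cv2.imwrite("pics/ca.png",a);cv2.imwrite("pics/cb.png",b)
E
```

```text
wing (array([513.90482932, 249.24076724,  88.32762632]), np.float64(0.7190633728869018))
plate ((501.85791015625, 311.6220703125), (83.72057342529297, 245.7518310546875), 10.105903625488281) [[439.1000061035156, 425.20001220703125], [482.20001220703125, 183.3000030517578], [564.5999755859375, 198.0], [521.5, 439.8999938964844]]
```

View pics/ca.png

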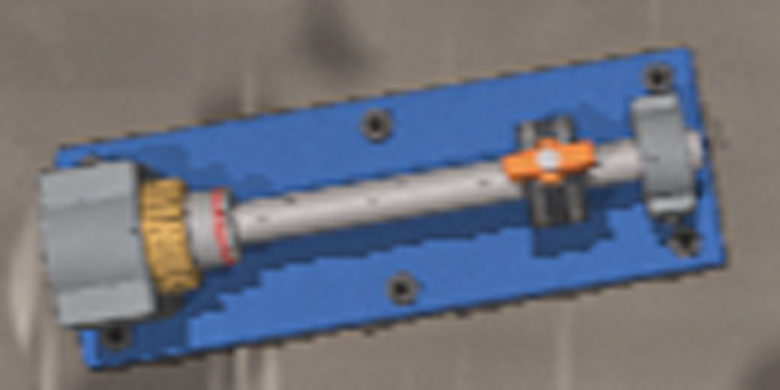

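View pics/cb.png

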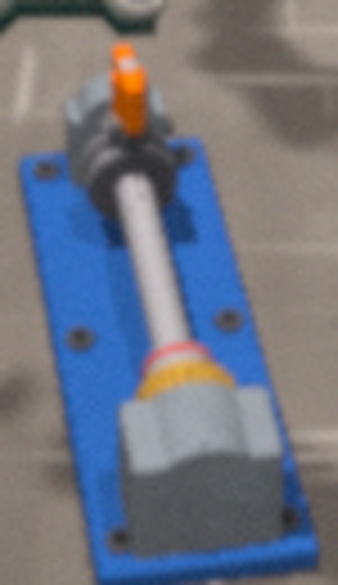

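The wing lies along the shaft (yaw about 10.1°), at about (513, 249), and the sleeve end is about 116 mm ahead of the collar face. I'll lift and start rotating.

drive_tool(targets=[[[0, 0, -1.3], -1.4], [[0, 0, -2.6], -2.8], [[0, 0, -3.9], -4.2], [[0, 0, -5], -5.6], [[0, 0, -5], -7]], hand=50, squeeze=100)

```text
time_s: 0.62
eef_pos: [234.4, -498.4, 388.2]
eef_rot: [0.864, 0.504, -0.002, 0.006]
wrist_force: [0.2, -0.7, 0.3]
opening: 0.592
gripper_force: 0.0
```

drive_tool(targets=[[[1.35, -0.2, 0], 0], [[2.7, -0.4, 0], 0], [[4.0, -0.6, 0], 0], [[5.4, -0.85, 0], 0], [[6.7, -1.05, 0], 0]])

```text
time_s: 1.03
eef_pos: [306.8, -305.5, 381.2]
eef_rot: [0.865, 0.501, 0.0, -0.0]
wrist_force: [1.1, -0.5, 0.5]
opening: 0.581
gripper_force: 0.0
```

drive_tool(targets=[[[1.35, -0.2, 0], 0], [[2.7, -0.4, 0], 0], [[4.0, -0.6, 0], 0], [[5.4, -0.85, 0], 0], [[6.7, -1.05, 0], 0]])

```text
time_s: 1.45
eef_pos: [379.3, -115.4, 381.4]
eef_rot: [0.865, 0.501, 0.0, 0.0]
wrist_force: [0.4, -1.1, -0.3]
opening: 0.581
gripper_force: 0.0
```

drive_tool(targets=[[[1.35, -0.2, 0], 0], [[2.7, -0.4, 0], 0], [[4.0, -0.6, 0], 0], [[5.4, -0.85, 0], 0], [[6.7, -1.05, 0], 0]])

```text
time_s: 1.87
eef_pos: [451.9, 74.9, 381.4]
eef_rot: [0.865, 0.502, 0.0, 0.0]
wrist_force: [0.9, -2.1, -0.6]
opening: 0.586
gripper_force: 0.0
```

drive_tool(targets=[[[1.3, -0.25, 0], -1.4], [[2.6, -0.5, 0], -2.8], [[3.9, -0.7, 0], -4.2], [[5.0, -0.95, 0], -5.6], [[6.0, -1.1, 0], -7]])

```text
time_s: 2.28
eef_pos: [512.6, 247.7, 381.0]
eef_rot: [0.672, 0.741, -0.0, -0.0]
wrist_force: [0.3, -0.8, 0.7]
opening: 0.583
gripper_force: 0.0
```

drive_tool(targets=[[[0, 0, 1.3], -1], [[0, 0, 2.6], -1], [[0, 0, 3.9], -1], [[0, 0, 5], -1], [[0, 0, 5], -1]])

```text
time_s: 2.7
eef_pos: [510.0, 244.6, 224.9]
eef_rot: [0.641, 0.767, -0.005, -0.004]
wrist_force: [-0.5, 0.2, -1.6]
opening: 0.582
gripper_force: 0.0
```

drive_tool(targets=[[[0, 0, 1.2], 0], [[0, 0, 2.4], 0], [[0, 0, 3.1], 0], [[0, 0, 3.1], 0], [[0, 0, 3.1], 0]])

```text
time_s: 3.12
eef_pos: [513.5, 245.3, 139.8]
eef_rot: [0.642, 0.767, 0.0, 0.0]
wrist_force: [0.5, 0.4, 1.2]
opening: 0.581
gripper_force: 0.0
```

Run:
```python
from h import *
t=snap("top");s=snap("side")
o=monitor.observe();print(o["eef_pos"],o["eef_rot"],o["joint_positions"])
a=cv2.resize(t["pixels"][180:260,170:310],None,fx=4,fy=4);b=cv2.resize(s["pixels"][130:330,230:350],None,fx=2,fy=1.6)
cv2.imwrite("pics/d.png",np.hstack([a,b[:320]]))
```

```text
[514.06557201 245.50574066 141.06490974] [0.64145116 0.76716069 0.00177749 0.00131513] [ 2.37802491e-01  4.91687049e-01  1.38880053e+00 -1.81115636e-06
  1.25668284e+00  5.97875398e-02]
```

View pics/d.png

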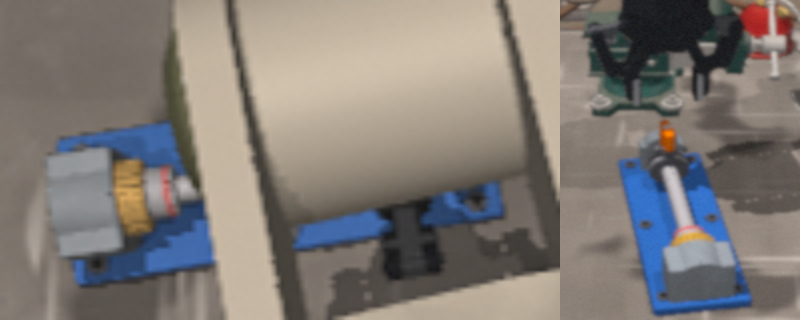

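The side view shows the fingers flanking the wing, and the sleeve is clear at left. I'll descend and grip.

drive_tool(targets=[[[0.12, 0, 0.6], 0], [[0.12, 0, 1.2], 0], [[0.12, 0, 1.6], 0], [[0.12, 0, 1.88], 0], [[0.12, 0, 1.88], 0]])

```text
time_s: 3.63
eef_pos: [512.3, 248.8, 82.1]
eef_rot: [0.641, 0.767, 0.0, 0.0]
wrist_force: [0.1, -0.1, 0.1]
opening: 0.582
gripper_force: 0.0
```

drive_tool(targets=[[[0, 0, 0], 0], [[0, 0, 0], 0], [[0, 0, 0], 0], [[0, 0, 0], 0], [[0, 0, 0], 0]], hand=20)

```text
time_s: 4.05
eef_pos: [512.2, 248.8, 82.4]
eef_rot: [0.641, 0.767, 0.0, 0.0]
wrist_force: [0.6, -0.4, -0.6]
opening: 0.238
gripper_force: 0.0
```

drive_tool(targets=[[[0, 0, 0], 0], [[0, 0, 0], 0], [[0, 0, 0], 0], [[0, 0, 0], 0], [[0, 0, 0], 0]], hand=0, squeeze=60)

```text
time_s: 4.47
eef_pos: [514.0, 249.1, 82.8]
eef_rot: [0.641, 0.767, 0.002, 0.002]
wrist_force: [6.9, 0.6, 0.4]
opening: 0.094
gripper_force: 62.4
```

Gripped. Loosening, with a small recentring shift.

drive_tool(targets=[[[0, 0.06, 0], 0], [[0, 0.06, 0], -1], [[0, 0.06, 0], -2], [[0, 0.06, 0], -3], [[0, 0.06, 0], -4]], squeeze=100)

```text
time_s: 4.88
eef_pos: [514.5, 249.1, 82.7]
eef_rot: [0.497, 0.868, 0.001, 0.001]
wrist_force: [2.3, 0.1, 3.9]
opening: 0.082
gripper_force: 99.7
```

drive_tool(targets=[[[0, 0, 0], -1], [[0, 0, 0], -2], [[0, 0, 0], -3], [[0, 0, 0], -4], [[0, 0, 0], -5]])

```text
time_s: 5.3
eef_pos: [514.8, 249.3, 82.6]
eef_rot: [0.297, 0.955, 0.001, 0.001]
wrist_force: [2.8, 1.3, 2.2]
opening: 0.086
gripper_force: 99.5
```

drive_tool(targets=[[[0, 0, 0], -1], [[0, 0, 0], -2], [[0, 0, 0], -3], [[0, 0, 0], -3], [[0, 0, 0], -3]])

```text
time_s: 5.72
eef_pos: [515.0, 249.4, 82.6]
eef_rot: [0.173, 0.985, 0.001, 0.001]
wrist_force: [3.5, 2.3, 2.8]
opening: 0.081
gripper_force: 99.7
```

Run:
```python
from h import *
t=snap("top");s=snap("side")
o=monitor.observe();print(o["eef_pos"],o["eef_rot"],o["wrist_force"],o["torque"],o["opening"])
q=o["eef_rot"];print("a",2*np.degrees(np.arctan2(q[1],q[0])))
m=orange(s);k,l,st,c=cv2.connectedComponentsWithStats(m)
print(st[1:],c[1:])
cv2.imwrite("pics/e.png",cv2.resize(s["pixels"][180:330,230:350],None,fx=4,fy=4))
```

```text
[514.940993   249.37351461  82.6423787 ] [1.73346299e-01 9.84859592e-01 6.88009507e-04 1.47342686e-03] [5.04305048 3.06823307 3.48133686] [ 0.29230294 -0.75391215  0.12219916] 0.08248571414671522
a 160.03509876094878
[[323 133   2   2   2]
 [327 132   1   1   1]
 [329 133   1   1   1]
 [ 47 147  28   4  37]
 [ 39 151   4   2   4]
 [ 53 157   1   1   1]
 [ 55 157   1   1   1]
 [ 62 157   3   1   3]
 [ 67 157   2   1   2]
 [288 211   3  11  33]
 [287 276  17   7  47]] [[323.5        133.5       ]
 [327.         132.        ]
 [329.         133.        ]
 [ 60.7027027  148.02702703]
 [ 40.5        151.25      ]
 [ 53.         157.        ]
 [ 55.         157.        ]
 [ 63.         157.        ]
 [ 67.5        157.        ]
 [289.         216.        ]
 [294.68085106 278.06382979]]
```

View pics/e.png

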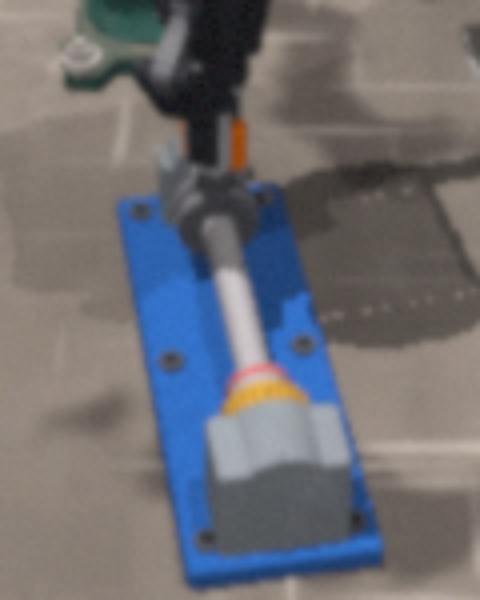

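The side view shows the wing turned about 60° in the fingers at crop (212,145), so it is loose. Now I'll slide it along the shaft, about 90 mm of the expected 116 mm first.

drive_tool(targets=[[[0.2, 0.35, 0], 0], [[0.5, 0.87, 0], 0], [[0.9, 1.55, 0], 0], [[1.3, 2.25, 0], 0], [[1.5, 2.6, 0], 0]])

```text
time_s: 6.23
eef_pos: [498.8, 339.5, 82.6]
eef_rot: [0.173, 0.985, 0.001, 0.002]
wrist_force: [6.5, -1.9, 4.8]
opening: 0.078
gripper_force: 99.9
```

drive_tool(targets=[[[0, 0, 0], 0], [[0, 0, 0], 0], [[0, 0, 0], 0]])

```text
time_s: 6.48
eef_pos: [499.1, 338.4, 82.6]
eef_rot: [0.173, 0.985, 0.001, 0.002]
wrist_force: [5.0, 2.3, 2.8]
opening: 0.082
gripper_force: 99.6
```

```bash
cat >> h.py <<'E'
def st():
    o=monitor.observe();p=np.array(o["eef_pos"]);f=np.array(o["wrist_force"]);u=np.array([-.1755,.9845,0])
    q=o["eef_rot"]
    print("s",((p-[513.1,248.9,0])@u).round(2),"lat",((p-[513.1,248.9,0])@[.9845,.1755,0]).round(2),"z",p[2].round(1),"F",(f@u).round(2),f.round(1),"tau",np.round(o["torque"],2),"a",np.degrees(2*np.arctan2(q[1],q[0])).round(1))
E
python3 - <<'E'
from h import *
st();t=snap("top");s=snap("side");st()
cv2.imwrite("pics/f.png",np.hstack([cv2.resize(s["pixels"][220:320,260:340],None,fx=5,fy=5),cv2.resize(t["pixels"][190:255,170:230],None,fx=6,fy=500/65)]))
E
```

```text
s 90.61 lat 1.88 z 82.6 F 1.39 [5.  2.3 2.8] tau [ 0.34 -0.91  0.17] a 160.1
s 90.37 lat 1.87 z 82.6 F 0.85 [5.6 1.9 3.7] tau [ 0.28 -0.9   0.14] a 160.0
```

View pics/f.png

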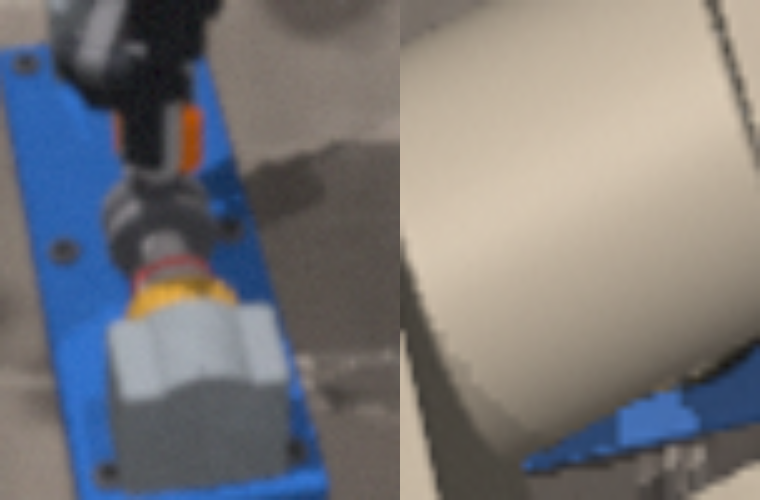

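The collar has slid and there is still a visible gap to the red band at crop (170,262). I'll advance in smaller steps and watch the force.

drive_tool(targets=[[[0.1, 0.17, 0], 0], [[0.2, 0.35, 0], 0], [[0.25, 0.43, 0], 0], [[0.25, 0.43, 0], 0], [[0.25, 0.43, 0], 0]])

```text
time_s: 7.0
eef_pos: [496.5, 352.9, 82.7]
eef_rot: [0.173, 0.985, 0.001, 0.002]
wrist_force: [6.5, 2.5, 3.4]
opening: 0.082
gripper_force: 99.6
```

```bash
python3 -c "
from h import *
st()"
```

```text
s 105.3 lat 1.88 z 82.7 F 1.31 [6.5 2.5 3.4] tau [ 0.35 -0.93  0.14] a 160.0
```

drive_tool(targets=[[[0.04, 0.07, 0], 0], [[0.085, 0.145, 0], 0], [[0.085, 0.145, 0], 0], [[0.085, 0.145, 0], 0]])

```text
time_s: 7.33
eef_pos: [495.7, 357.2, 82.6]
eef_rot: [0.173, 0.985, 0.0, 0.002]
wrist_force: [6.1, -0.1, 3.3]
opening: 0.081
gripper_force: 99.9
```

```bash
python3 -c "
from h import *
st()"
```

```text
s 109.64 lat 1.87 z 82.6 F -1.18 [ 6.1 -0.1  3.3] tau [-0.3  -1.05  0.11] a 160.0
```

drive_tool(targets=[[[0.033, 0.058, 0], 0], [[0.033, 0.058, 0], 0], [[0.033, 0.058, 0], 0], [[0.033, 0.058, 0], 0]])

```text
time_s: 7.67
eef_pos: [495.5, 358.5, 82.7]
eef_rot: [0.173, 0.985, -0.0, 0.002]
wrist_force: [6.6, -3.8, 4.2]
opening: 0.079
gripper_force: 99.9
```

```bash
python3 -c "
from h import *
st()"
```

```text
s 111.01 lat 1.9 z 82.7 F -4.87 [ 6.6 -3.8  4.2] tau [-0.74 -1.09  0.2 ] a 160.0
```

drive_tool(targets=[[[0.033, 0.058, 0], 0], [[0.033, 0.058, 0], 0], [[0.033, 0.058, 0], 0], [[0.033, 0.058, 0], 0]])

```text
time_s: 8.0
eef_pos: [495.2, 359.9, 82.6]
eef_rot: [0.174, 0.985, -0.001, 0.002]
wrist_force: [8.0, -6.7, 5.1]
opening: 0.082
gripper_force: 99.8
```

```bash
python3 -c "
from h import *
st()"
```

```text
s 112.42 lat 1.9 z 82.6 F -8.01 [ 8.  -6.7  5.1] tau [-1.27 -1.12  0.16] a 160.0
```

drive_tool(targets=[[[0.033, 0.058, 0], 0], [[0.033, 0.058, 0], 0], [[0.033, 0.058, 0], 0], [[0.033, 0.058, 0], 0], [[0.033, 0.058, 0], 0]])

```text
time_s: 8.42
eef_pos: [495.0, 361.3, 82.6]
eef_rot: [0.174, 0.985, -0.001, 0.002]
wrist_force: [6.6, -8.2, 5.9]
opening: 0.081
gripper_force: 99.8
```

```bash
python3 -c "
from h import *
st()"
```

```text
s 113.79 lat 1.92 z 82.6 F -9.26 [ 6.6 -8.2  5.9] tau [-1.75 -1.19  0.18] a 160.0
```

The collar is pressing at about 10 N (4.3 mm past touch). Tightening.

drive_tool(targets=[[[0, 0, 0], 1], [[0, 0, 0], 2], [[0, 0, 0], 3], [[0, 0, 0], 4], [[0, 0, 0], 5]])

```text
time_s: 8.83
eef_pos: [494.8, 361.1, 82.6]
eef_rot: [0.385, 0.923, -0.001, 0.002]
wrist_force: [6.3, -11.6, 6.6]
opening: 0.083
gripper_force: 100.1
```

```bash
python3 -c "
from h import *
st()"
```

```text
s 113.64 lat 1.62 z 82.6 F -12.52 [  6.3 -11.6   6.6] tau [-2.02 -0.96  0.17] a 134.8
```

drive_tool(targets=[[[0, 0, 0], 1], [[0, 0, 0], 2], [[0, 0, 0], 3], [[0, 0, 0], 4], [[0, 0, 0], 5]])

```text
time_s: 9.25
eef_pos: [494.4, 360.9, 82.8]
eef_rot: [0.575, 0.818, -0.001, 0.002]
wrist_force: [4.2, -12.2, 8.1]
opening: 0.084
gripper_force: 100.4
```

drive_tool(targets=[[[0, 0, 0], 1], [[0, 0, 0], 2], [[0, 0, 0], 2.3], [[0, 0, 0], 2.3], [[0, 0, 0], 2.3]])

```text
time_s: 9.67
eef_pos: [494.3, 360.9, 82.8]
eef_rot: [0.653, 0.758, -0.001, 0.002]
wrist_force: [4.2, -12.7, 8.1]
opening: 0.086
gripper_force: 100.5
```

```bash
python3 -c "
from h import *
st()"
```

```text
s 113.59 lat 1.11 z 82.8 F -13.28 [  4.2 -12.7   8.1] tau [-2.08 -0.55  0.09] a 98.5
```

drive_tool(targets=[[[0, 0, 0], 0.4], [[0, 0, 0], 0.8], [[0, 0, 0], 0.8], [[0, 0, 0], 0.8]])

```text
time_s: 10.0
eef_pos: [494.2, 361.0, 82.8]
eef_rot: [0.678, 0.735, -0.001, 0.002]
wrist_force: [3.4, -11.7, 9.2]
opening: 0.084
gripper_force: 101.4
```

```bash
python3 -c "
from h import *
st()"
```

```text
s 113.65 lat 1.07 z 82.8 F -12.14 [  3.4 -11.7   9.2] tau [-2.01 -0.52  0.86] a 94.6
```

At the stop (0.86 N m). Release and back off.

drive_tool(targets=[[[0, 0, 0], -0.5], [[0, 0, 0], -0.5], [[0, 0, 0], -0.5]])

```text
time_s: 10.25
eef_pos: [494.2, 360.9, 82.8]
eef_rot: [0.662, 0.749, -0.001, 0.002]
wrist_force: [3.9, -12.0, 8.8]
opening: 0.083
gripper_force: 100.8
```

drive_tool(targets=[[[0, 0, 0], 0], [[0, 0, 0], 0], [[0, 0, 0], 0], [[0, 0, 0], 0], [[0, 0, 0], 0]], hand=45)

```text
time_s: 10.67
eef_pos: [492.9, 363.3, 81.6]
eef_rot: [0.661, 0.75, -0.0, -0.0]
wrist_force: [0.6, 0.7, -0.2]
opening: 0.527
gripper_force: 0.0
```

drive_tool(targets=[[[0, 0, -0.5], 0], [[0, 0, -1.5], 0], [[0, 0, -2.7], 0], [[0, 0, -3.9], 0], [[0, 0, -5], 0]])

```text
time_s: 11.08
eef_pos: [492.9, 363.3, 233.9]
eef_rot: [0.661, 0.75, 0.0, 0.0]
wrist_force: [0.6, -0.6, -0.5]
opening: 0.524
gripper_force: 0.0
```

drive_tool(targets=[[[-1.2, 0, 0], 0], [[-2.4, 0, 0], 0], [[-3.6, 0, 0], 0], [[-4.5, 0, 0], 0], [[-4.5, 0, 0], 0]])

```text
time_s: 11.5
eef_pos: [510.7, 225.4, 232.0]
eef_rot: [0.663, 0.749, -0.001, 0.0]
wrist_force: [-0.2, -0.5, -0.1]
opening: 0.529
gripper_force: 0.0
```

Run:
```python
from h import *
st();s=snap("side");t=snap("top")
cv2.imwrite("pics/g.png",np.hstack([cv2.resize(s["pixels"][210:320,260:340],None,fx=5,fy=5),cv2.resize(t["pixels"][190:255,180:230],None,fx=6,fy=550/65)]))
```

```text
s -22.66 lat -6.51 z 232.0 F -0.49 [-0.2 -0.5 -0.1] tau [-0.   -0.06  0.02] a 96.9
```

View pics/g.png

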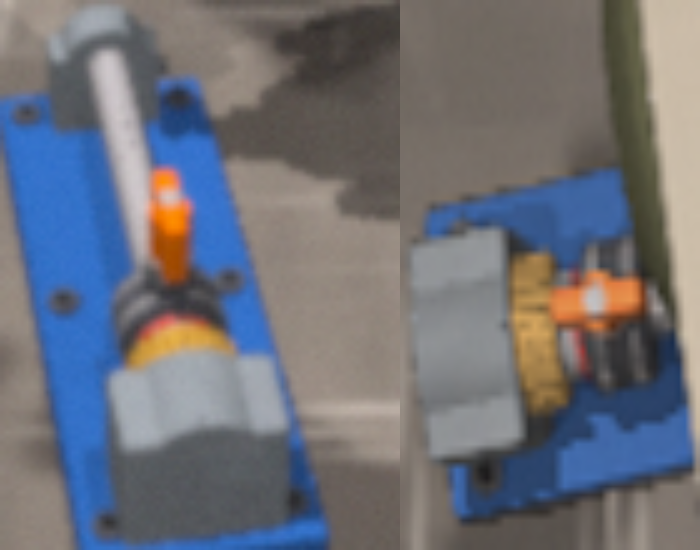

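The wing is lined up with the shaft (side crop (170,230)), the collar is against the sleeve, and the robot is clear. Handing in.

drive_tool(targets=[[[0, 0, 0], 0], [[0, 0, 0], 0], [[0, 0, 0], 0]])

```text
time_s: 11.85
eef_pos: [509.9, 230.2, 231.8]
eef_rot: [0.661, 0.751, -0.0, -0.0]
wrist_force: [-0.1, 0.3, -0.2]
opening: 0.524
gripper_force: 0.0
```

```bash
python3 -c "
from station import finish_job
print(finish_job())"
```

```text
the job is handed in; nothing more can be done
None
```

The job is handed in, with no verdict returned: I loosened the screw, slid the collar about 4 mm into the sleeve's spring (roughly 10 N by wrist force and travel), tightened the screw to its stop, and backed the gripper clear at about 11.9 s.

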